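# Latch the carton lane open and load a carton

### The arm

A 6-joint arm with a two-finger parallel gripper is mounted at the origin on the work surface. World frame = base frame: x ahead of the robot, y to its left, z up, the work surface at z = 0. Lengths are in mm, angles in degrees, forces in N, time in s.
With the tool pointing down it reaches from about 350 to 850 mm from the base axis. Payload 8.1 kg.
Tool frame: the origin (TCP) lies midway between the tips of the shut fingers; the grasp point (between the pads) lies 19 mm behind it (r.pinch_z is the distance from the TCP to the grasp point, in mm); z points along the fingers, y is the line along which they close (so a half turn about z gives the same grasp; the last joint's range is limited). The gripper opens to 85 mm and grips with 20 to 120 N. Pads are 22 mm wide; open, the fingers measure 114 mm over their backs; the gripper's body (76 mm by 85 mm) begins 54 mm behind the grasp point. The pads swing forward as they close: fully open they stand 13 mm farther back than shut.
Start: joints at [-80.466, 7.471, 85.268, -0, 87.261, -4.893], TCP at [149.509, -581.079, 231.292] pointing down, gripper open.
Joint ranges: [-169.43, 169.43], [-51.17, 129.36], [1.28, 143.12], [-76.62, 256.62], [0, 156.53], [-152.29, 152.29]. Speed limits (degrees/s): [136.94, 136.94, 159.86, 180, 180, 180].

### API

Orientations are given as [roll, pitch, yaw] about the fixed x, y, z axes, in that order (R = Rz(yaw) Ry(pitch) Rx(roll)).
In Python, from bench import sensors, optics, job, r gives the robot as it stands.
- The arm moves only by the tool play_rows, never from a script. Its argument "motion" is a list that holds one entry, the list of rows, each a list of 6 numbers: the shift along the tool's x, y, z in cm, then the turn, a rotation vector about the tool's x, y, z in degrees. In form: [[[x, y, z, ax, ay, az], ...]]. A call has 1 to 5 rows; each row is the pose to reach, as a shift and turn from the pose commanded when the call began, along the tool's axes at that moment; what a row does not reach only later rows make up. A row lasts 1/10 s, in which the tool goes at most 50 mm and 8.59 degrees, less where a joint would pass 70% of its speed; a pose out of reach is approached as far as the arm can. A call with a gripper value outside its range is refused whole. "jaw" is the opening, from 0 (shut) to 1 (fully open), set as the call begins (left out, the last holds). The fingers move at their own pace and stop on an object; "squeeze" is the grip in N (left out, the last holds). Time passes only in rows, so rows that repeat a pose let the fingers close. It gives the time, the measured TCP pose, the force, the opening and the grip force at its end, in the units of the state.
- sensors.sense(): the state, without advancing time (a new reading comes with each control period).
- optics.snapshot(name): name is "scene" or "top"; returns a dict with "pixels" (480x640x3 uint8, red, green, blue), "mtx" (3x3 intrinsics, pixels), "R" (3x3) and "t" (3): a world point X has camera coordinates R X + t. Camera axes: x right, y down, z forward; pixel columns grow to the right and rows downward; lengths in mm; the calibration is good to about 2 mm. A picture is of the moment at which its call begins. There is no depth.
- job.hand_in(): hands the job in; it is judged then, once.
The state is a dict: "time": time; "joint_pos": joint angles; "qd": joint speeds; "joint_efforts": joint torques, N m; "tool_pos": TCP position; "tcp_rot": TCP orientation; "ft_force": force on the tool from outside, world axes, zero at the start; "wrist_torque": the same for the moment, N m; "finger_gap": finger opening in mm; "grip_force": force on a finger pad.
Only numpy, scipy, OpenCV 4.12 (cv2) and the standard library are available. Lean on these libraries where they do the work, as an engineer would, in place of code of your own. Each camera call takes 0.05 s, during which the arm holds its last target. There are 200 camera calls.

### The job

Load the red carton lane: with closed fingers push the red follower all the way back by its upright tab, then let it go so that it springs part of the way forward and latches against its orange stop in the middle position. Then push the white carton that waits on that lane's loading ledge sideways into the opened lane, standing upright, until it is up against the far wall. Only push, never grasp or lift anything, and leave the blue lane and the other things on the bench alone.

Things in the scene. Friction and masses are not known exactly. Their poses are not given: they have to be found in the camera images.
- red_lane: Carton lane fixed to the bench, grey walls, red follower; floor 12 mm above the bench. Its origin is on the bench surface, on the lane's centre line; x points along the lane away from the robot (the way the follower is pushed), y points towards the loading ledge, z up. Low near wall: inner face y = 42 mm, 32 mm high, x = -13 to 90 mm. Far wall: inner face y = -40 mm, 52 mm high. Front lip: x = -90 to -82 mm, 32 mm high.
- red_ledge (a point): Middle of the red lane's loading ledge (lane x = -48 mm, y = 96 mm, 12 mm above the bench). The ledge is level with the lane floor, y = 50 to 142 mm. The carton slides along -y between the front lip and a guide at x = -13 mm (69 mm apart, both 32 mm high above the bench) into the lane, whose side is open there.
- red_stop (a point): Orange stop of the red lane: a one-way pawl at lane x = 18 mm, y = -60 to -32 mm, 59 to 69 mm above the bench, this point at its tip. It swings aside by itself as the steel pin on the follower passes, then snaps back and catches the pin on its return. Need not be touched. Behind it a grey spring housing, 60 mm high, at x = 90 to 150 mm.
- red_tab (a point): Centre of the front face (facing -x of the lane) of the red upright push tab; moves with the follower; at lane x = -75 mm when the follower is at the front. Face 46 mm wide, 50 to 95 mm above the bench, this point at 75 mm; tab 11 mm thick, flush with the follower block below it (77 mm wide, 50 mm long, top 50 mm above the bench). Free in front and above; push along +x.
- red_follower (a joint): Travel of the red follower along lane x, in m: 0 = at the front, where its spring keeps it; 0.105 = all the way back. Let go from beyond 0.08, it returns by its spring and latches on the stop at about 0.060 (middle; tab face then at lane x = -15 mm). Let go well before that, it returns to 0. Spring force 4 N at the front, 10 N at the back.
- carton_center (a point): Centre of the loose white carton with a green band that waits on the red lane's ledge: 50 mm (x) x 60 mm (y) x 70 mm high, about 0.12 kg; this point 35 mm above its underside. Its sides are nearly along the lane's axes. At the start its centre is 84 to 94 mm from the lane's centre line.
- red_seat (a point): Fixed point of the red lane where the carton's centre should end (lane x = -48 mm, y = -8 mm, 47 mm above the bench); the carton is then 2 mm from the far wall.
- blue_lane: A like lane with a blue follower, already latched and loaded; leave it alone. Its origin is on the bench surface, on the lane's centre line; x points along the lane away from the robot (the way the follower is pushed), y points towards the loading ledge, z up.
- blue_follower (a joint): Travel of the blue follower, in m: latched at about 0.060, to stay there.
- blue_carton: The white carton with a green band already in the blue lane, 50 x 60 x 70 mm, origin at the centre of its underside; leave it.
- spare_carton: white carton with a yellow band, 50 x 60 x 70 mm, standing on the bench to the right of the lanes (seen from the robot); origin at the centre of its underside; leave it alone
- tape_roll: small yellow roll of tape, 56 mm across, 22 mm high, lying on the grey spring housing of the red lane (top of housing 60 mm above the bench); origin at the centre of its underside; leave it alone
- label_roll: white roll of labels, 90 mm across, 50 mm high, on the robot's side of the lanes; origin at the centre of its underside; leave it alone
- marker: black marker pen, 14 mm thick, 134 mm long, lying on the robot's side of the lanes; origin at the centre of its underside; leave it alone
- scanner: black hand terminal with an orange nose, 110 x 62 x 36 mm, lying beyond the lanes; origin at the centre of its underside; leave it alone

How it is judged:
By the outcome, as a careful person would: the job done as asked, in the order asked, and still so for the second after the job is handed in, with the robot touching nothing.
It also fails if it takes over 48 s, if anything falls off the work surface, if the arm or the gripper's body presses on something with over 40 N, if the wrist force passes 120 N, or if a joint passes its speed limit or range.

## Working session

There is one attempt and no reset: what is moved stays moved. The work goes in short steps, Python scripts to look and compute and a tool call to move; the robot and the scene stay as the last step left them, time stands still between calls to the robot, and variables do not carry over. Pictures are saved under pics/ and viewed, at most 10 in all, crops included, and the job is handed in when it is done.

Besides the shell and the picture viewer there is one more tool, called by a JSON object that holds its "method" and its "body". play_rows: Moves the arm, as the interface text tells. Its arguments: {"type":"object","properties":{"motion":{"type":"array","items":{"type":"array","items":{"type":"array","items":{"type":"number"}}}},"jaw":{"type":"number"},"squeeze":{"type":"number"}},"required":["motion"]}

```bash
mkdir -p pics; ls; python3 - <<'E'
from bench import sensors, optics
import cv2,numpy as np
for n in("scene","top"):
    s=optics.snapshot(n); cv2.imwrite(f"pics/{n}0.png",s["pixels"][:,:,::-1]); np.savez(f"{n}0.npz",**s)
    print(n,s["mtx"].round(1).tolist(),s["R"].round(3).tolist(),s["t"].round(1).tolist())
print(sensors.sense())
E
```

```text
pics
scene [[594.5, 0.0, 317.8], [0.0, 594.5, 237.7], [0.0, 0.0, 1.0]] [[0.316, 0.949, -0.009], [0.763, -0.26, -0.592], [-0.564, 0.18, -0.806]] [-117.2, -404.4, 1607.2]
top [[457.4, 0.0, 324.9], [0.0, 457.4, 240.5], [0.0, 0.0, 1.0]] [[0.019, -1.0, 0.003], [-0.995, -0.019, -0.096], [0.096, -0.001, -0.995]] [-68.4, 555.8, 922.9]
{'time': 0.1, 'joint_pos': array([-8.04641683e+01,  7.51086671e+00,  8.53249394e+01,  3.19858409e-04,
        8.72613240e+01, -4.89334071e+00]), 'qd': array([-0.03163403, -0.07147587, -0.15418192, -0.05208188, -0.00098352,
       -0.09303643]), 'joint_efforts': array([ 1.07848027e-03, -5.70951676e+01, -5.01939940e+01, -2.89640293e-04,
        8.12864135e-03,  3.84457394e-06]), 'tool_pos': array([ 149.44635067, -580.56714643,  230.33023025]), 'tcp_rot': array([-1.79903251e+02, -8.60360366e-03,  1.44291496e+01]), 'ft_force': array([-0.37464625,  0.80190825, -0.27999864]), 'wrist_torque': array([ 0.00341202,  0.02750117, -0.03887612]), 'grip_force': 0.0, 'finger_gap': 85.34934189108913}
```

View pics/scene0.png

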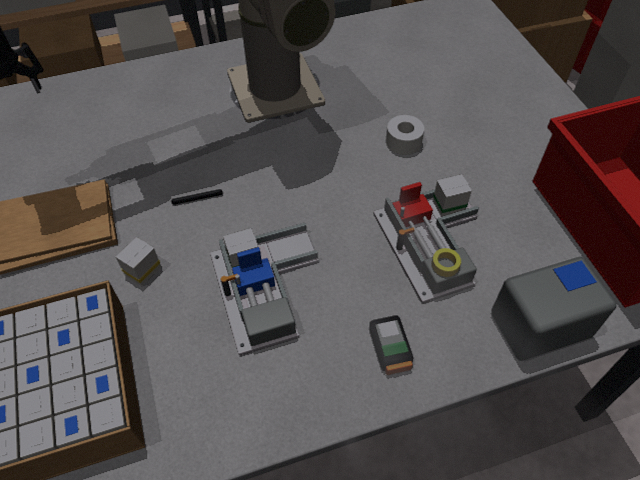

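View pics/top0.png

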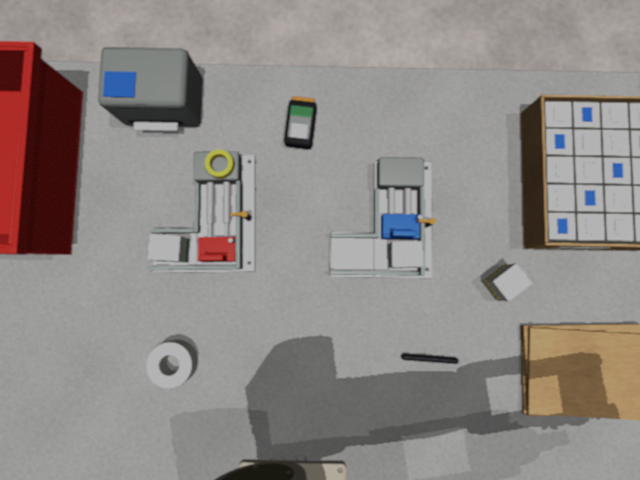

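The scene and top views show the red lane with its tab at about (216,255) in top and (411,195) in scene, and the carton at (167,247) in top. The ledge points to world +y. Next I'll zoom in on that area.

```bash
python3 - <<'E'
import cv2
a=cv2.imread("pics/top0.png")[140:280,140:270]; b=cv2.imread("pics/scene0.png")[170:305,365:485]
A=cv2.resize(a,None,fx=4.2,fy=4.2,interpolation=cv2.INTER_CUBIC);cv2.imwrite("pics/topc.png",cv2.convertScaleAbs(A,alpha=1.2))
B=cv2.resize(b,None,fx=4.4,fy=4.4,interpolation=cv2.INTER_CUBIC);cv2.imwrite("pics/scenec.png",cv2.convertScaleAbs(B,alpha=1.4))
E
```

```text
(no output)
```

View pics/topc.png

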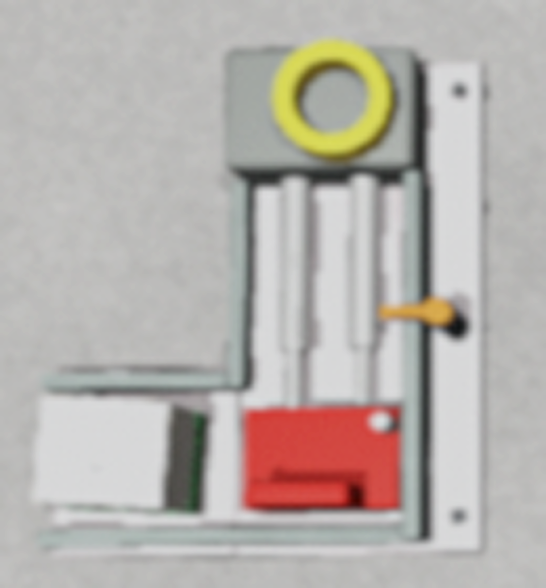

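View pics/scenec.png

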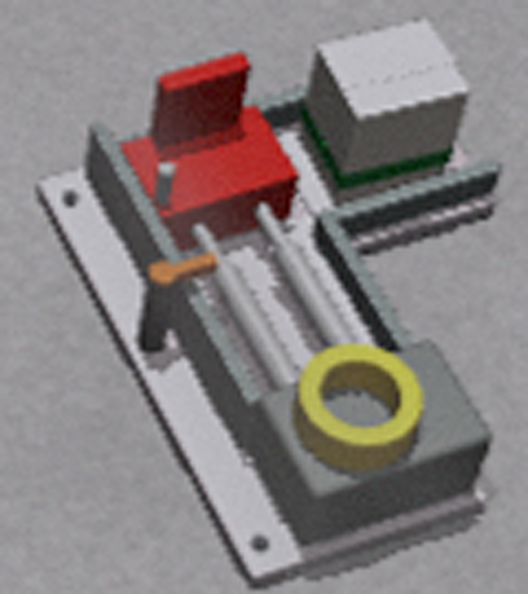

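The zooms show the red follower at the front with its tab standing. The carton is square between the lip and the guide, and the latch pin is near the far wall. I'll turn the corner pixels I read off into positions.

```bash
cat >h.py <<'E'
import numpy as np
def cast(s,px,z):
    K,R,t=s["mtx"],s["R"],s["t"]; c=-R.T@t
    d=R.T@np.linalg.solve(K,[px[0],px[1],1.]); return c+d*(z-c[2])/d[2]
E
python3 - <<'E'
from h import *
T=dict(np.load("top0.npz"));S=dict(np.load("scene0.npz"))
t=lambda u,v:((u+.5)/4.2-.5+140,(v+.5)/4.2-.5+140)
s=lambda u,v:((u+.5)/4.4-.5+365,(v+.5)/4.4-.5+170)
def p(n,c,uv,z):print(n,cast(c,(t if c is T else s)(*uv),z)[:2].round(1))
for n,uv,z in [("fol far left",(245,410),50),("fol far right",(400,405),50),("fol near right",(399,509),50),
 ("tab front L",(248,508),95),("tab front R",(347,505),95),("tab rear L",(248,484),95),("tab rear R",(347,483),95),
 ("lip outer L",(42,549),32),("lip outer R",(427,539),32),("wall inner near",(404,530),52),("wall inner far",(405,172),52),
 ("hous FL",(228,53),60),("hous FR",(416,50),60),("hous NL",(228,165),60),("hous NR",(415,163),60),("hole1",(459,90),12),("hole2",(458,516),12),
 ("stop tip",(382,312),69),("cart",(38,393),82),("cart",(171,402),82),("cart",(166,510),82),("cart",(32,506),82)]: p(n,T,uv,z)
print("scene")
for n,uv,z in [("tab rear R",(160,87),95),("tab rear L",(246,68),95),("tab front",(163,75),95),("tab front L",(243,53),95),
 ("fol far right",(160,210),50),("fol far left",(297,180),50),("hous FR",(315,497),60),("hous FL",(490,437),60),("hous NR",(262,400),60),("wall near end",(95,125),52),("stop tip",(215,260),69),
 ("cart",(318,48),82),("cart",(427,20),82),("cart",(467,92),82),("cart",(360,118),82)]: p(n,S,uv,z)
E
```

```text
fol far left [556.4 199.7]
fol far right [560.3 125.1]
fol near right [510.1 123.7]
tab front L [507.1 183.7]
tab front R [509.3 138.6]
tab rear L [518.  184.2]
tab rear R [519.4 139.1]
lip outer L [488.1 300.6]
lip outer R [496.6 112.9]
wall inner near [500.  120.5]
wall inner far [674.2 126.6]
hous FL [729.5 213.2]
hous FR [732.8 122. ]
hous NL [674.1 210.6]
hous NR [676.9 120.4]
hole1 [726.4 108.7]
hole2 [509.  101.5]
stop tip [602.5 131.6]
cart [559.3 287.5]
cart [556.3 225.4]
cart [506.  225.2]
cart [506.7 287.3]
scene
tab rear R [516.3 138.7]
tab rear L [518.6 183. ]
tab front [509.7 143.1]
tab front L [509.2 185.6]
fol far right [554.9 127.3]
fol far left [559.3 198.4]
hous FR [734.4 124.3]
hous FL [730.7 212.8]
hous NR [679.  123.7]
wall near end [496.  117.1]
stop tip [604.1 132.2]
cart [508.1 228.4]
cart [508.7 287.8]
cart [557.8 284.9]
cart [556.  228.3]
```

{"method": "play_rows", "body": {"motion": [[[4.1, -1.6, 0, 0, 0, 2.4], [8.3, -3.3, 0, 0, 0, 4.9], [12.5, -4.9, 0, 0, 0, 7.3], [16.6, -6.5, 0, 0, 0, 9.8], [20.8, -8.2, 0, 0, 0, 12.2]]], "jaw": 0, "squeeze": 60}}

```text
time: 0.6
tool_pos: [331.5, -448.5, 230.9]
tcp_rot: [-180.0, 0.0, 2.1]
ft_force: [0.7, -0.6, 0.4]
finger_gap: 12.5
grip_force: 0.0
```

{"method": "play_rows", "body": {"motion": [[[3.2, -3.9, 0, 0, 0, 0], [6.3, -7.8, 0, 0, 0, 0], [9.5, -11.6, 0, 0, 0, 0], [12.6, -15.5, 0, 0, 0, 0], [15.8, -19.4, 0, 0, 0, 0]]]}}

```text
time: 1.1
tool_pos: [481.2, -248.2, 231.0]
tcp_rot: [-180.0, 0.0, 2.2]
ft_force: [1.3, -0.6, 0.0]
finger_gap: -0.3
grip_force: 0.0
```

{"method": "play_rows", "body": {"motion": [[[1, -4.6, 0, 0, 0, 0], [2, -9.1, 0, 0, 0, 0], [2.9, -13.7, 0, 0, 0, 0], [3.9, -18.3, 0, 0, 0, 0], [4.9, -22.8, 0, 0, 0, 0]]]}}

```text
time: 1.6
tool_pos: [520.4, -18.5, 231.0]
tcp_rot: [-180.0, 0.0, 2.2]
ft_force: [0.4, -0.0, 0.2]
finger_gap: 0.0
grip_force: 0.0
```

{"method": "play_rows", "body": {"motion": [[[-1.2, -4.5, 0, 0, 0, 0], [-2.4, -9, 0, 0, 0, 0], [-3.6, -13.5, 0, 0, 0, 0], [-4.8, -18, 0, 0, 0, 0], [-4.8, -18, 0, 0, 0, 0]]]}}

```text
time: 2.1
tool_pos: [463.6, 162.3, 231.0]
tcp_rot: [-179.9, 0.1, 2.6]
ft_force: [0.8, -1.5, 0.1]
finger_gap: 0.1
grip_force: 0.0
```

{"method": "play_rows", "body": {"motion": [[[0, 0, 4, 0, 0, 0], [0, 0, 8, 0, 0, 0], [0, 0, 12, 0, 0, 0], [0, 0, 16, 0, 0, 0], [0, 0, 16.6, 0, 0, 0]]]}}

```text
time: 2.6
tool_pos: [461.3, 156.0, 59.7]
tcp_rot: [179.9, 0.6, 2.2]
ft_force: [-1.4, 0.8, 0.2]
finger_gap: 0.1
grip_force: 0.0
```

```bash
python3 - <<'E'
from bench import sensors, optics
import cv2,numpy as np
s=optics.snapshot("scene");b=s["pixels"][120:300,330:500,::-1]
cv2.imwrite("pics/s1.png",cv2.convertScaleAbs(cv2.resize(b,None,fx=3.3,fy=3.3,interpolation=2),alpha=1.4))
print(sensors.sense()["tool_pos"],sensors.sense()["ft_force"])
E
```

```text
[462.57460692 156.30243573  61.55017018] [-0.0466901  -0.29229711 -0.38414218]
```

View pics/s1.png

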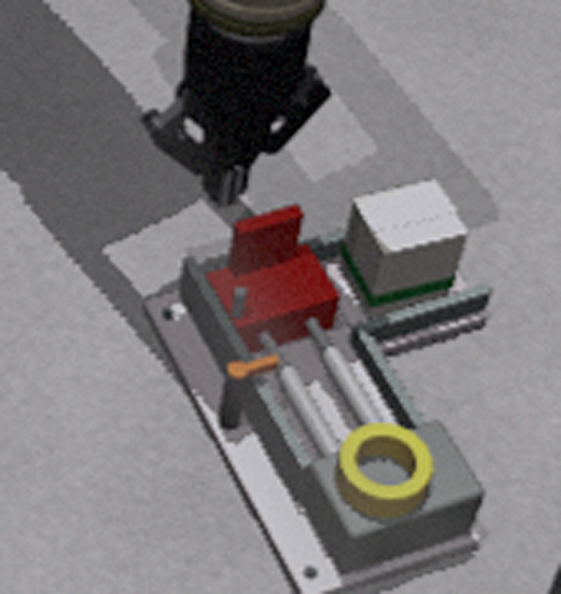

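The shut fingers are in front of the tab, around (225,185) in the crop. The knuckles flare wide higher up, so I'll push the carton with the tool turned 90°. First, the tab push.

{"method": "play_rows", "body": {"motion": [[[1, -0.3, 0, 0, 0, 0], [2, -0.3, 0, 0, 0, 0], [2.7, -0.3, 0, 0, 0, 0], [3.3, -0.3, 0, 0, 0, 0], [4, -0.3, 0, 0, 0, 0]]]}}

```text
time: 3.15
tool_pos: [506.0, 162.1, 66.0]
tcp_rot: [-180.0, 0.0, 2.2]
ft_force: [-5.0, -0.8, 4.0]
finger_gap: -0.3
grip_force: 2.7
```

{"method": "play_rows", "body": {"motion": [[[1, 0, 0, 0, 0, 0], [2, 0, 0, 0, 0, 0], [3, 0, 0, 0, 0, 0], [4, 0, 0, 0, 0, 0], [5, 0, 0, 0, 0, 0]]]}}

```text
time: 3.65
tool_pos: [554.9, 163.7, 65.5]
tcp_rot: [180.0, 0.2, 2.2]
ft_force: [-10.2, -2.0, 7.9]
finger_gap: -0.2
grip_force: 5.3
```

{"method": "play_rows", "body": {"motion": [[[1, 0, 0, 0, 0, 0], [2, 0, 0, 0, 0, 0], [3, 0, 0, 0, 0, 0], [3.5, 0, 0, 0, 0, 0], [3.8, 0, 0, 0, 0, 0]]]}}

```text
time: 4.15
tool_pos: [592.8, 165.0, 65.3]
tcp_rot: [179.9, 0.2, 2.2]
ft_force: [-10.2, -2.2, 6.8]
finger_gap: -0.1
grip_force: 4.9
```

{"method": "play_rows", "body": {"motion": [[[0.2, 0, 0, 0, 0, 0], [0.4, 0, 0, 0, 0, 0], [0.6, 0, 0, 0, 0, 0], [0.6, 0, 0, 0, 0, 0]]]}}

```text
time: 4.55
tool_pos: [598.5, 165.1, 65.3]
tcp_rot: [179.9, 0.2, 2.2]
ft_force: [-10.2, -2.7, 6.2]
finger_gap: 0.0
grip_force: 4.8
```

{"method": "play_rows", "body": {"motion": [[[0.15, 0, 0, 0, 0, 0], [0.3, 0, 0, 0, 0, 0], [0.3, 0, 0, 0, 0, 0]]]}}

```text
time: 4.85
tool_pos: [601.4, 165.3, 65.3]
tcp_rot: [179.9, 0.2, 2.2]
ft_force: [-9.9, -3.5, 6.1]
finger_gap: 0.0
grip_force: 4.9
```

{"method": "play_rows", "body": {"motion": [[[0.1, 0, 0, 0, 0, 0], [0.2, 0, 0, 0, 0, 0], [0.2, 0, 0, 0, 0, 0]]]}}

```text
time: 5.15
tool_pos: [603.3, 165.3, 65.2]
tcp_rot: [179.9, 0.2, 2.2]
ft_force: [-9.8, -3.7, 7.4]
finger_gap: 0.1
grip_force: 5.0
```

{"method": "play_rows", "body": {"motion": [[[0.1, 0, 0, 0, 0, 0], [0.2, 0, 0, 0, 0, 0], [0.3, 0, 0, 0, 0, 0], [0.3, 0, 0, 0, 0, 0]]]}}

```text
time: 5.55
tool_pos: [603.7, 165.3, 65.2]
tcp_rot: [179.9, 0.5, 2.2]
ft_force: [-25.5, -5.2, 17.6]
finger_gap: -0.2
grip_force: 12.5
```

The force rose to 26 N, so the follower is all the way back. Now I'll back off and let it latch.

{"method": "play_rows", "body": {"motion": [[[-1, 0, 0, 0, 0, 0], [-2, 0, 0, 0, 0, 0], [-3, 0, 0, 0, 0, 0], [-4, 0, 0, 0, 0, 0], [-5.2, 0, 0, 0, 0, 0]]]}}

```text
time: 6.05
tool_pos: [554.7, 163.8, 65.2]
tcp_rot: [180.0, 0.1, 2.2]
ft_force: [-1.0, -0.3, 1.0]
finger_gap: -0.1
grip_force: 0.0
```

{"method": "play_rows", "body": {"motion": [[[-2, 0, -0.5, 0, 0, 0], [-4, 0, -2, 0, 0, 0], [-6, 0, -5, 0, 0, 0], [-6, 0, -9, 0, 0, 0], [-6, 0, -9, 0, 0, 0]]]}}

```text
time: 6.55
tool_pos: [499.4, 162.6, 162.3]
tcp_rot: [-179.9, -0.6, 2.2]
ft_force: [1.4, -0.3, 1.6]
finger_gap: 0.6
grip_force: 0.0
```

```bash
python3 - <<'E'
from bench import sensors, optics
import cv2,numpy as np
s=optics.snapshot("scene");b=s["pixels"][120:300,330:500,::-1]
cv2.imwrite("pics/s2.png",cv2.convertScaleAbs(cv2.resize(b,None,fx=3.3,fy=3.3,interpolation=2),alpha=1.4))
print(sensors.sense()["tool_pos"],sensors.sense()["ft_force"])
E
```

```text
[498.50473488 162.32836318 159.64239244] [ 0.11922828 -0.42955781  0.45162252]
```

View pics/s2.png

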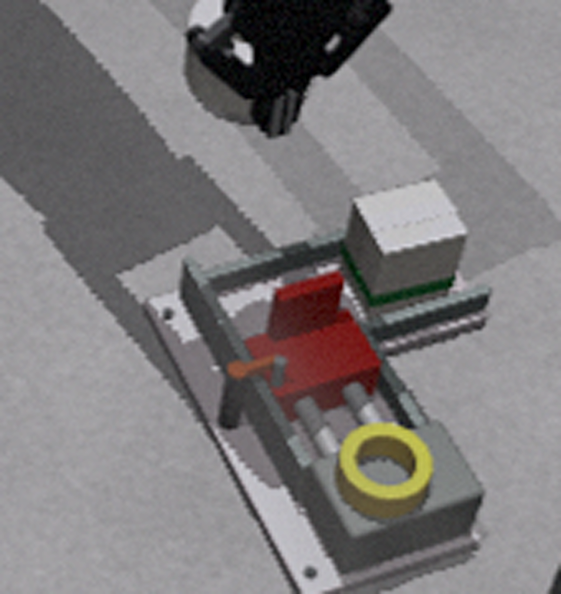

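The follower is latched: its pin rests at the stop, near (275,365), and the carton hasn't moved. I'll turn the tool 90° and go to the outer side of the carton.

{"method": "play_rows", "body": {"motion": [[[0.6, -3.3, -1, 0, 0, -8.5], [1.3, -6.6, -1, 0, 0, -17], [1.9, -9.8, -1, 0, 0, -25.5], [2.6, -13.1, -1, 0, 0, -34], [3.2, -16.4, -1, 0, 0, -42.5]]]}}

```text
time: 7.1
tool_pos: [521.4, 328.0, 164.2]
tcp_rot: [-180.0, 0.1, 45.1]
ft_force: [0.3, -0.2, -0.3]
finger_gap: -0.2
grip_force: 0.0
```

{"method": "play_rows", "body": {"motion": [[[0, 0, 0, 0, 0, -8.5], [0, 0, 0, 0, 0, -17], [0, 0, 0, 0, 0, -25.5], [0, 0, 0, 0, 0, -34], [0, 0, 0, 0, 0, -42.5]]]}}

```text
time: 7.6
tool_pos: [521.2, 326.7, 164.0]
tcp_rot: [-179.9, 0.0, 87.6]
ft_force: [-0.4, -0.4, 0.1]
finger_gap: -0.0
grip_force: 0.0
```

{"method": "play_rows", "body": {"motion": [[[0, 0, 0, 0, 0, -5], [0, 0, 0, 0, 0, -5], [0, 0, 0, 0, 0, -5]]]}}

```text
time: 7.9
tool_pos: [521.2, 326.7, 164.5]
tcp_rot: [-179.9, 0.0, 92.1]
ft_force: [-0.5, -0.2, 0.4]
finger_gap: 0.1
grip_force: 0.0
```

{"method": "play_rows", "body": {"motion": [[[0, 0.4, 3.5, 0, 0, 0], [0, 0.4, 7, 0, 0, 0], [0, 0.4, 10.5, 0, 0, 0], [0, 0.4, 11.7, 0, 0, 0], [0, 0.4, 11.7, 0, 0, 0]]]}}

```text
time: 8.4
tool_pos: [523.4, 326.0, 45.7]
tcp_rot: [-179.7, 0.1, 92.1]
ft_force: [0.6, 0.1, -0.4]
finger_gap: -0.2
grip_force: 0.0
```

{"method": "play_rows", "body": {"motion": [[[-1, 0, 0, 0, 0, 0], [-2, 0, 0, 0, 0, 0], [-2.6, 0, 0, 0, 0, 0], [-3.1, 0, 0, 0, 0, 0], [-3.6, 0, 0, 0, 0, 0]]]}}

```text
time: 8.9
tool_pos: [527.2, 290.8, 49.3]
tcp_rot: [179.9, -0.1, 92.2]
ft_force: [-1.0, 1.4, 0.4]
finger_gap: 0.2
grip_force: 0.6
```

{"method": "play_rows", "body": {"motion": [[[-0.6, 0, 0, 0, 0, 0], [-1.2, 0, 0, 0, 0, 0], [-1.8, 0, 0, 0, 0, 0], [-2.4, 0, 0, 0, 0, 0], [-3, 0, 0, 0, 0, 0]]]}}

```text
time: 9.4
tool_pos: [527.8, 260.5, 48.3]
tcp_rot: [-180.0, -0.0, 92.2]
ft_force: [-0.7, 1.0, 0.9]
finger_gap: 0.2
grip_force: 0.7
```

```bash
python3 - <<'E'
from bench import sensors, optics
import cv2,numpy as np
s=optics.snapshot("scene");b=s["pixels"][120:300,330:500,::-1]
cv2.imwrite("pics/s3.png",cv2.convertScaleAbs(cv2.resize(b,None,fx=3.3,fy=3.3,interpolation=2),alpha=1.4))
print(sensors.sense()["tool_pos"],sensors.sense()["ft_force"])
E
```

```text
[527.81924947 259.63368456  48.13859086] [-0.01512306 -0.30922705 -0.31970843]
```

View pics/s3.png

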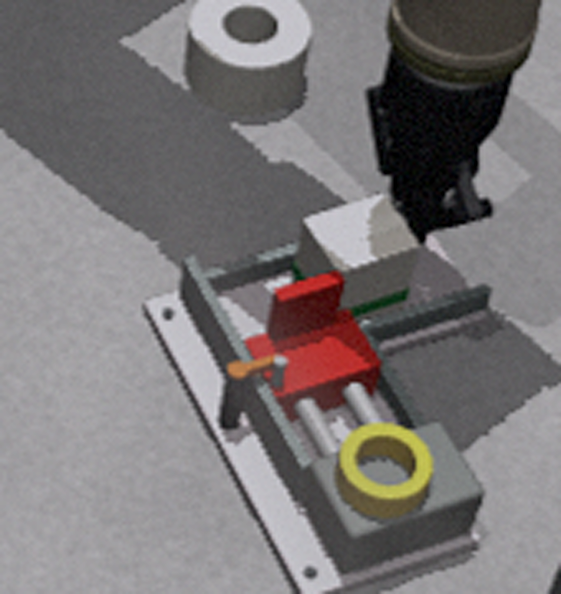

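The carton is upright and partly in, with its top near (360,235). I'll keep pushing.

{"method": "play_rows", "body": {"motion": [[[-0.6, 0, 0, 0, 0, 0], [-1.2, 0, 0, 0, 0, 0], [-1.8, 0, 0, 0, 0, 0], [-2.4, 0, 0, 0, 0, 0], [-3, 0, 0, 0, 0, 0]]]}}

```text
time: 9.95
tool_pos: [528.9, 230.5, 48.2]
tcp_rot: [-180.0, 0.0, 92.2]
ft_force: [-0.5, 1.3, -0.9]
finger_gap: 0.1
grip_force: 0.4
```

{"method": "play_rows", "body": {"motion": [[[-0.5, 0, 0, 0, 0, 0], [-1, 0, 0, 0, 0, 0], [-1.5, 0, 0, 0, 0, 0], [-2, 0, 0, 0, 0, 0], [-2.5, 0, 0, 0, 0, 0]]]}}

```text
time: 10.45
tool_pos: [529.9, 205.7, 48.3]
tcp_rot: [-180.0, 0.0, 92.2]
ft_force: [-0.6, 0.5, -0.9]
finger_gap: -0.2
grip_force: 0.4
```

{"method": "play_rows", "body": {"motion": [[[-0.2, 0, 0, 0, 0, 0], [-0.4, 0, 0, 0, 0, 0], [-0.6, 0, 0, 0, 0, 0], [-0.8, 0, 0, 0, 0, 0], [-0.8, 0, 0, 0, 0, 0]]]}}

```text
time: 10.95
tool_pos: [530.2, 197.9, 48.3]
tcp_rot: [180.0, 0.0, 92.2]
ft_force: [-0.5, -0.3, -0.0]
finger_gap: -0.5
grip_force: 0.0
```

```bash
python3 - <<'E'
from bench import sensors, optics
import cv2,numpy as np
s=optics.snapshot("scene");b=s["pixels"][150:290,350:480,::-1]
t=optics.snapshot("top");c=t["pixels"][150:290,140:270,::-1]
cv2.imwrite("pics/s4.png",cv2.convertScaleAbs(cv2.resize(np.hstack([b,c]),None,fx=3,fy=3,interpolation=2),alpha=1.4))
print(sensors.sense()["tool_pos"],sensors.sense()["ft_force"])
E
```

```text
[530.20964647 197.98523105  48.27349191] [ 0.35290475 -0.09456737 -0.24348835]
```

View pics/s4.png

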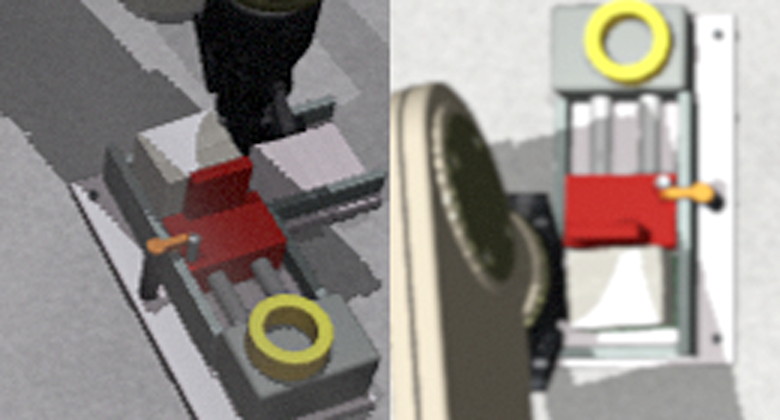

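The carton is upright in the lane and close to the far wall. I'll push it the last few millimetres until the force rises.

{"method": "play_rows", "body": {"motion": [[[-0.1, 0, 0, 0, 0, 0], [-0.2, 0, 0, 0, 0, 0], [-0.3, 0, 0, 0, 0, 0], [-0.4, 0, 0, 0, 0, 0]]]}}

```text
time: 11.45
tool_pos: [530.6, 194.3, 48.5]
tcp_rot: [180.0, -0.0, 92.2]
ft_force: [1.4, 4.4, 1.1]
finger_gap: -0.3
grip_force: 2.1
```

{"method": "play_rows", "body": {"motion": [[[-0.05, 0, 0, 0, 0, 0], [-0.1, 0, 0, 0, 0, 0], [-0.1, 0, 0, 0, 0, 0]]]}}

```text
time: 11.75
tool_pos: [531.1, 194.0, 48.9]
tcp_rot: [179.9, -0.1, 92.2]
ft_force: [3.0, 6.2, 0.8]
finger_gap: -0.2
grip_force: 2.9
```

The force rose, so the carton is against the wall. I'll back straight out and lift clear.

{"method": "play_rows", "body": {"motion": [[[0.5, 0, 0, 0, 0, 0], [1.5, 0, 0, 0, 0, 0], [3.5, 0, 0, 0, 0, 0], [6.5, 0, 0, 0, 0, 0], [9.5, 0, 0, 0, 0, 0]]]}}

```text
time: 12.25
tool_pos: [526.4, 289.0, 48.1]
tcp_rot: [-180.0, 0.0, 92.2]
ft_force: [-0.5, -0.1, 0.3]
finger_gap: 0.1
grip_force: 0.0
```

{"method": "play_rows", "body": {"motion": [[[3, 0, -3, 0, 0, 0], [6, 0, -6, 0, 0, 0], [9, 0, -9, 0, 0, 0], [11, 0, -12, 0, 0, 0], [11, 0, -12, 0, 0, 0]]]}}

```text
time: 12.75
tool_pos: [523.8, 402.6, 174.2]
tcp_rot: [179.6, -0.3, 92.4]
ft_force: [0.3, 0.1, 1.0]
finger_gap: 0.0
grip_force: 0.0
```

```bash
python3 - <<'E'
from bench import sensors, optics
import cv2,numpy as np
s=optics.snapshot("scene");b=s["pixels"][150:290,350:480,::-1]
t=optics.snapshot("top");c=t["pixels"][150:290,140:270,::-1]
cv2.imwrite("pics/s5.png",cv2.convertScaleAbs(cv2.resize(np.hstack([b,c]),None,fx=3,fy=3,interpolation=2),alpha=1.2))
print(sensors.sense()["tool_pos"],sensors.sense()["ft_force"])
E
```

```text
[522.39353204 398.8852768  168.84120548] [-0.16470338  0.03166931 -1.20146718]
```

View pics/s5.png

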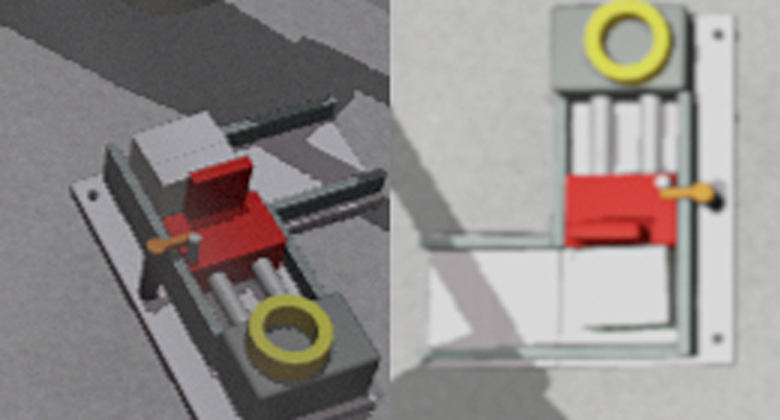

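```bash
python3 - <<'E'
from bench import sensors, optics
from h import *
import cv2
T=optics.snapshot("top");S=optics.snapshot("scene")
g=T["pixels"][238:254,:].mean(axis=(0,2)); print(list(zip(range(194,246),g[194:246].astype(int))))
def lane(p): d=p[:2]-[583.3,164.4]; c,s=.9993,.0384; return np.round([d[0]*c+d[1]*s,-d[0]*s+d[1]*c],1)
s=lambda u,v:((u+.5)/3-.5+350,(v+.5)/3-.5+150)
for uv in [(133,148),(210,112),(171,185)]: print(lane(cast(S,s(*uv),82)))
for u in (232,232.5,233,233.5,234): print(u,lane(cast(T,(u,246),82)))
print("wall", [lane(cast(T,(u,246),52)) for u in (236,237)])
g=cv2.resize(T["pixels"][225:275,185:250,::-1],None,fx=10,fy=10,interpolation=0);cv2.imwrite("pics/z.png",g)
E
```

```text
[(194, np.int64(180)), (195, np.int64(175)), (196, np.int64(164)), (197, np.int64(166)), (198, np.int64(176)), (199, np.int64(180)), (200, np.int64(180)), (201, np.int64(180)), (202, np.int64(180)), (203, np.int64(180)), (204, np.int64(180)), (205, np.int64(180)), (206, np.int64(180)), (207, np.int64(180)), (208, np.int64(180)), (209, np.int64(180)), (210, np.int64(180)), (211, np.int64(180)), (212, np.int64(180)), (213, np.int64(180)), (214, np.int64(180)), (215, np.int64(180)), (216, np.int64(180)), (217, np.int64(180)), (218, np.int64(180)), (219, np.int64(180)), (220, np.int64(180)), (221, np.int64(180)), (222, np.int64(180)), (223, np.int64(180)), (224, np.int64(180)), (225, np.int64(180)), (226, np.int64(180)), (227, np.int64(180)), (228, np.int64(180)), (229, np.int64(180)), (230, np.int64(179)), (231, np.int64(168)), (232, np.int64(135)), (233, np.int64(88)), (234, np.int64(77)), (235, np.int64(110)), (236, np.int64(138)), (237, np.int64(151)), (238, np.int64(150)), (239, np.int64(122)), (240, np.int64(71)), (241, np.int64(52)), (242, np.int64(105)), (243, np.int64(155)), (244, np.int64(177)), (245, np.int64(181))]
[-58.5 -42.4]
[-69.3  23.6]
[-18.4 -31.9]
232 [-47.5 -39. ]
232.5 [-47.5 -40. ]
233 [-47.5 -41. ]
233.5 [-47.5 -41.9]
234 [-47.5 -42.9]
wall [array([-45. , -41.1]), array([-45. , -43.1])]
```

View pics/z.png

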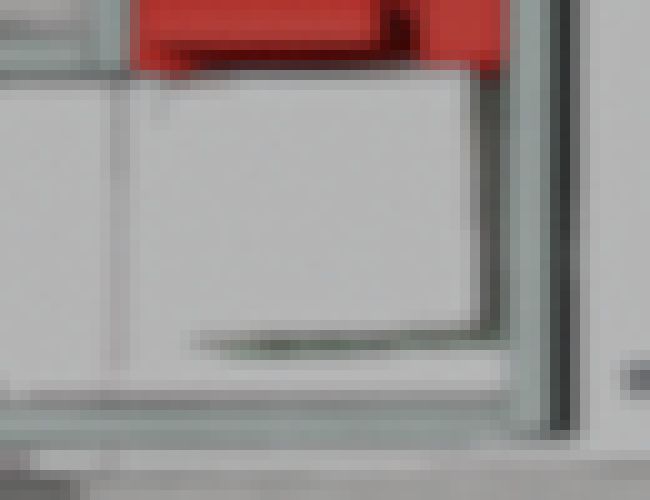

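The picture shows the carton upright and square, its far edge at column 232, which is about lane y = -39 mm and up against the far wall. The follower is latched, so I'm handing in.

```bash
python3 -c "
from bench import job
print(job.hand_in())"
```

```text
the job is handed in; nothing more can be done
None
```

I handed the job in after about 13 s of robot time: the red follower is latched at its orange stop in the middle position, and the white carton stands upright in the red lane against the far wall.

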